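# Wind a ratchet clamp onto a pine offcut and leave it caught on the right tooth

## Robot

A 6-joint arm with a two-finger parallel gripper is mounted at the origin on a cart in front of the work surface, level with it; the furniture and walls round the work are solid. World frame = base frame: x ahead of the robot, y to its left, z up, the work surface at z = 0. Lengths are in m, angles in rad, forces in N, time in s.
With the tool pointing down it reaches from about 0.225 to 0.875 m from the base axis. Payload 3.4 kg.
Tool frame: the origin (TCP) lies at the very end of the fingers, on their centre line; the grasp point (between the pads) lies behind it (manip.grasp_offset is the z of the grasp point in the tool frame, in m); z points along the fingers, y is the line along which they close (so a half turn about z gives the same grasp; the last joint's range is limited). The gripper opens to 85 mm and grips with 20 to 120 N. Pads are 22 mm wide; open, the fingers measure 114 mm over their backs; the gripper's body (76 mm by 85 mm) begins 54 mm behind the grasp point. The pads swing forward as they close: fully open they stand 13 mm farther back than shut.
Start: joints at [-1.439, 0.276, 1.505, -0, 1.361, -0.121], TCP at [0.144, -0.557, 0.231] pointing down, gripper open.
Joint ranges: [-2.89, 2.89], [-0.75, 2.08], [0.22, 2.7], [-1.18, 4.32], [0.11, 2.71], [-2.7, 2.7]. Speed limits (rad/s): [2.57, 2.57, 3.14, 3.14, 3.14, 3.14].

## Interface

Orientations are given as a unit quaternion [w, x, y, z].
In Python, from rig import manip gives the robot as it stands.
- The arm moves only by the shell command python3 -m pendant 'ROWS' [FORCE]. ROWS is JSON, a list of rows, each an object of numbers: "dx", "dy", "dz": the shift along the tool's x, y, z in m; "rx", "ry", "rz": the turn, a rotation vector about the tool's x, y, z in degrees; "hand": the finger opening in m, from 0 to 0.0854. In form: [{"dx": .., "dy": .., "dz": .., "rx": .., "ry": .., "rz": .., "hand": ..}, ...]. A call has 1 to 12 rows; each row shifts and turns the commanded pose from where the row before left it, along the tool's axes as they then stand; what a row does not reach is not made up. A row lasts 1/12 s, in which the tool goes at most 41.7 mm and 7.16 degrees, less where a joint would pass 70% of its speed; a pose out of reach is approached as far as the arm can. A call is refused whole if a number of a shift passes 0.0417 or a number of a turn 7.16, either way. A call with a gripper value outside its range is refused whole. The fingers move at their own pace and stop on an object; FORCE is the grip in N (left out, the last holds). Time passes only in rows, so rows that do not move let the fingers close. It gives the time, the measured TCP pose, the force, the opening and the grip force at its end, in the units of the state.
- manip.get_state(): the state, without advancing time (a new reading comes with each control period).
- manip.get_image(name): name is "side" or "top"; returns a dict with "frame" (480x640x3 uint8, red, green, blue), "fx", "fy", "cx", "cy" (pixels), "position" and "attitude" of the camera in the world. Camera axes: x right, y up, looking along -z (the intrinsics and any distortion apply to the point x, -y, -z); pixel columns grow to the right and rows downward; lengths in m; the calibration is good to about 2 mm. A picture is of the moment at which its call begins. There is no depth.
- manip.sign_off(): hands the job in; it is judged then, once.
The state is a dict: "clock": time; "qpos": joint angles; "qd": joint speeds; "effort": joint torques, N m; "position": TCP position; "ee_rot": TCP orientation; "contact_force": force on the tool from outside, world axes, zero at the start; "moment": the same for the moment, N m; "width": finger opening in m; "gripper_force": force on a finger pad.
Only numpy, scipy, OpenCV 4.12 (cv2) and the standard library are available. Lean on these libraries where they do the work, as an engineer would, in place of code of your own. Each camera call takes 0.05 s, during which the arm holds its last target. There are 200 camera calls.

## Task

Stand the pine offcut flat in the bay of the ratchet clamp, lengthwise between the black jaw face and the white sprung anvil, and let go of it. Then wind the orange knob clockwise until you feel the offcut begin to press on the anvil, and go on until the red pawl catches on the second tooth after that point, so that the offcut stays clamped when you let go; wind no further, and leave the other things on the bench where they are.

Things in the scene. Friction and masses are not known exactly. Their poses are not given: they have to be found in the camera images.
- ratchet_clamp: Ratchet clamp screwed to the bench. Origin on the underside, z up, +y = clamping direction. In this frame: grey plate 100 mm wide in x, y = -190 to +165 mm, top at z = 12 mm; knob axis at x = 0, y = -115 mm; blue gear housing 64 x 62 mm round that axis; blue jaw with a black face, between knob and bay, up to z = 49 mm.
- bay (a point): On the plate's top (12 mm above the bench), at x = 0, y = +40 mm of the clamp frame, with the clamp's axes. The bay runs from the jaw's black face to the white anvil plate (70 mm wide, up to 46 mm above the bench). The anvil stands on two springs before a fence bolted at an adjustable place that is not measured: its face lies somewhere from y = +78 to +98 mm of the clamp frame.
- pine_block: Loose pine offcut, 30 x 60 x 30 mm along its x, y, z (about 35 to 70 g). Origin at the centre of its underside. In the clamp it stands flat on the plate, its 60 mm length along the clamp's y, either way round.
- jaw: Blue jaw, 44 mm wide, up to 49 mm above the bench, with a black rubber face. Origin in the middle of the black face, 13 mm above the bench; axes as the clamp's. Knob at 0: face at y = 0 of the clamp frame; it moves to +y by 4.8 mm per tooth (11.46 mm per rad of knob), pushing the offcut along. The anvil gives way 1 mm per 1.9 N (20 mm travel, no preload).
- ratchet_wheel (a joint): Turn of knob and ratchet wheel (76 mm across, 15 teeth), rad, growing clockwise from above (winding). The pawl catches at multiples of 0.4189 (within 0.05) and stops turning back; wind 0.14 past a catch, then let it back onto it. Unloaded it stays where it is let go. Starts at 0.1 to 0.85; limit 5.2. Unloaded it takes 0.02 to 0.05 N m; the anvil adds 0.104 N m per tooth wound.
- knob_grip (a point): On the vertical axis of the orange wing knob, 73.5 mm above the bench, a good grip height. The grip is an upright bar 16 mm thick, 52 mm long, its top 90 mm above the bench; below it a hub and the wheel, top 41.5 mm above the bench. The point's y axis lies along the 52 mm (parallel to the clamp's y at wheel angle 0), so fingers close along its x. It turns with the knob.
- pawl (a joint): Red sprung pawl at the clamp's -y end, in the plane of the wheel: 0 rad when seated in a tooth gap, up to about 0.2 rad as it rides over a tooth tip. As it snaps off a tooth tip it can push the knob forward for a moment by up to 0.4 N m. Nothing need be done to it.
- wax_tin: Bystander: blue and yellow tin, 57 mm across, 34 mm high, origin at the centre of its underside.
- small_tin: Bystander: dark tin, 53 mm across, 50 mm high, origin at the centre of its underside.
- chisel: Bystander: wooden-handled chisel, 245 mm long, lying flat along its own y axis, origin under its middle.
Things that resemble listed ones, but are neither listed nor needed, are in the scene too. Of the things shaped like the pine_block, the pine one is meant.

How it is judged:
By the outcome, as a careful person would: the job done as asked, in the order asked, and still so for the second after the job is handed in, with the robot touching nothing.
It also fails if it takes over 72 s, if anything falls off the work surface, if the arm or the gripper's body presses on something with over 40 N, if the wrist force passes 120 N, or if a joint passes its speed limit or range.

## Working session

There is one attempt and no reset: what is moved stays moved. The work goes in short steps, Python scripts to look and compute and a shell command to move; the robot and the scene stay as the last step left them, time stands still between calls to the robot, and variables do not carry over. Pictures are saved under pics/ and viewed, at most 10 in all, crops included, and the job is handed in when it is done.

```bash
ls; mkdir -p pics; python3 - <<'E'
from rig import manip
import cv2
for n in("top","side"):
    d=manip.get_image(n); cv2.imwrite(f"pics/{n}0.png",d["frame"][:,:,::-1])
    print(n,{k:v for k,v in d.items() if k!="frame"})
print(manip.get_state(), manip.grasp_offset)
E
```

```text
pics
top {'fx': 462.07489166161355, 'fy': 462.07489166161355, 'cx': 319.4857282207304, 'cy': 238.66384317302467, 'position': array([0.45725219, 0.10198594, 0.96560101]), 'attitude': array([ 0.71282676,  0.05753773, -0.04958403, -0.69721506])}
side {'fx': 619.650227031218, 'fy': 619.650227031218, 'cx': 317.9700795534683, 'cy': 249.08038353478372, 'position': array([ 0.54813713, -0.95888539,  0.82589941]), 'attitude': array([ 0.8887499 ,  0.45668839, -0.01107216, -0.03790424])}
{'clock': 0.1, 'qpos': array([-1.43900882e+00,  2.76562600e-01,  1.50600377e+00,  1.90407918e-05,
        1.36069966e+00, -1.20998454e-01]), 'qd': array([ 3.20360111e-04, -1.18446947e-03, -4.80568030e-03, -9.65376631e-04,
        1.55077539e-04, -4.89185449e-05]), 'effort': array([ 8.43848811e-04, -4.17700589e+01, -2.46403277e+01, -1.54561039e-04,
        5.80607491e-03, -7.19516351e-06]), 'position': array([ 0.14374956, -0.55626119,  0.23050972]), 'ee_rot': array([-8.36724204e-04,  9.92022939e-01,  1.26054703e-01,  4.79574458e-06]), 'contact_force': array([-0.0041997 ,  0.03455152,  0.62055172]), 'moment': array([-0.00345287,  0.02799041,  0.04314237]), 'gripper_force': 0.0, 'width': 0.08540488773824248} -0.0187
```

View pics/top0.png

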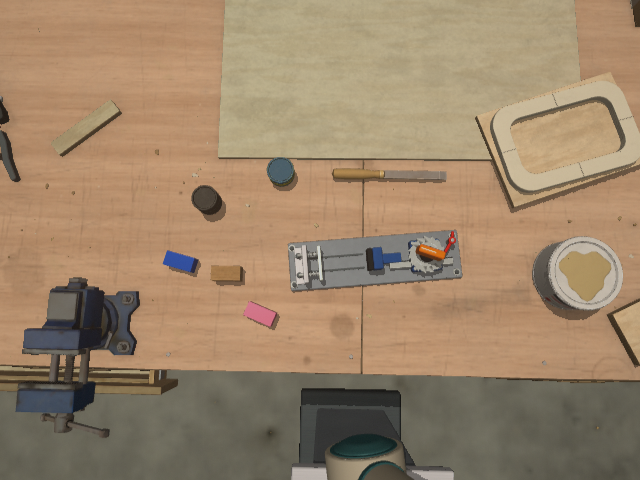

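View pics/side0.png

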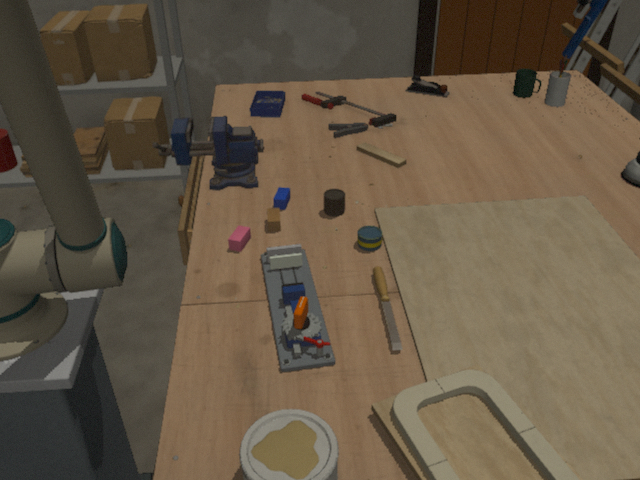

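The top view shows the clamp from (290,265) at the anvil end to (461,253) at the knob end. The pine block is at (227,274), with blue and pink lookalikes at (180,262) and (261,314). The knob is at (432,252) and the chisel at (390,175).

```bash
cat > h.py <<'E'
import numpy as np,cv2
from scipy.spatial.transform import Rotation as R
from rig import manip
def rot(q): return R.from_quat([q[1],q[2],q[3],q[0]])
def cast(d,uv,z):
    uv=np.atleast_2d(uv).astype(float)
    r=np.c_[(uv[:,0]-d["cx"])/d["fx"],-(uv[:,1]-d["cy"])/d["fy"],-np.ones(len(uv))]
    w=rot(d["attitude"]).apply(r); p=np.array(d["position"])
    return p+w*((z-p[2])/w[:,2])[:,None]
def proj(d,P):
    c=rot(d["attitude"]).inv().apply(np.atleast_2d(P)-d["position"])
    return np.c_[d["cx"]+d["fx"]*c[:,0]/-c[:,2],d["cy"]+d["fy"]*c[:,1]/c[:,2]]
def blob(d,lo,hi,box):
    x0,y0,x1,y1=box; hsv=cv2.cvtColor(d["frame"],cv2.COLOR_RGB2HSV)
    m=cv2.inRange(hsv,np.array(lo),np.array(hi)); k=np.zeros_like(m); k[y0:y1,x0:x1]=m[y0:y1,x0:x1]
    c=max(cv2.findContours(k,cv2.RETR_EXTERNAL,cv2.CHAIN_APPROX_NONE)[0],key=cv2.contourArea)
    return c[:,0,:]
def rect(P):
    r=cv2.minAreaRect((P[:,:2]*1000).astype(np.float32)); b=cv2.boxPoints(r)
    e=[b[1]-b[0],b[2]-b[1]]; e=e[0] if np.hypot(*e[0])>np.hypot(*e[1]) else e[1]
    return np.round(r[0],1),np.round(r[1],1),round(np.degrees(np.arctan2(e[1],e[0]))%180,1)
E
python3 - <<'E'
from h import *
t=manip.get_image("top"); s=manip.get_image("side")
hsv=cv2.cvtColor(t["frame"],cv2.COLOR_RGB2HSV)
for n,(u,v) in dict(pine=(225,270),pineside=(225,281),bench=(225,300),plate=(345,275),knob=(432,252),anvil=(318,265)).items(): print(n,hsv[v,u],t["frame"][v,u])
a=cv2.resize(t["frame"][220:300,200:300],None,fx=4,fy=4,interpolation=2)
b=cv2.resize(t["frame"][220:300,280:480],None,fx=4,fy=4,interpolation=2)
c=cv2.resize(s["frame"][200:380,230:350],None,fx=1.6,fy=1.6,interpolation=2)
o=np.zeros((600,800,3),np.uint8); o[:320,:800]=b; o[320:600,:400]=a[:280]; o[320:600,450:642]=c[:280]
cv2.imwrite("pics/c1.png",o[:,:,::-1])
E
```

```text
pine [ 15 135 159] [159 118  75]
pineside [ 14 113  99] [99 76 55]
bench [ 14 105 185] [185 144 109]
plate [ 30   8 134] [134 134 130]
knob [ 13 169 208] [208 128  70]
anvil [ 25  22 149] [149 147 136]
```

View pics/c1.png

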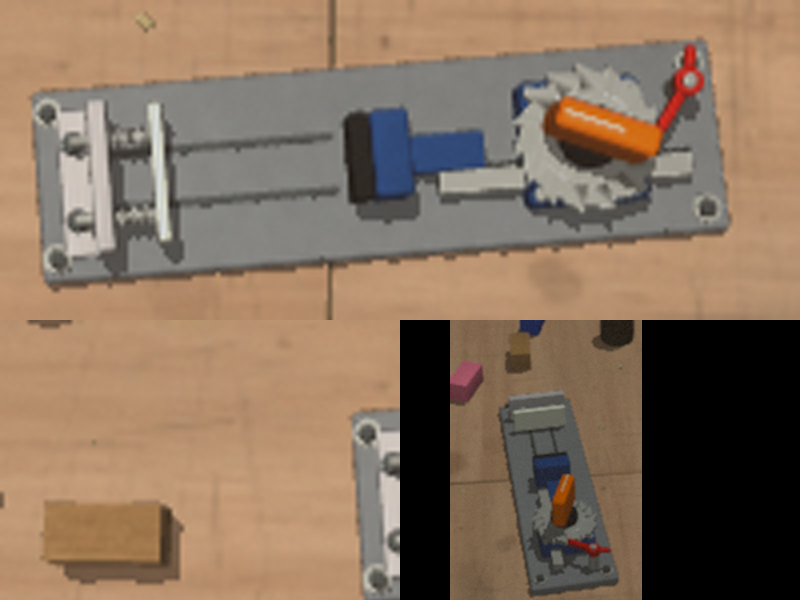

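The crop shows the jaw's black face at about (346,160) and the anvil plate at (160,170) in crop pixels (crop = 4x, offset 280,220). The anvil's right edge is its face. The pine block is lying flat, undistorted.

```bash
python3 - <<'E'
from h import *
t=manip.get_image("top"); s=manip.get_image("side")
c=blob(t,(8,122,125),(22,255,230),(205,260,248,283)); print("pine px",c.min(0),c.max(0),"top30",rect(cast(t,c,.03)))
c=blob(t,(3,150,110),(16,255,255),(412,238,450,266)); print("knob px",c.min(0),c.max(0),rect(cast(t,c,.09)))
cor=np.array([[32,95],[706,40],[728,228],[45,285]])/4+[280,220]
P=cast(t,cor,.012)[:,:2]*1000; print(P.round(1),[round(np.hypot(*(P[i]-P[i-1])),1) for i in range(4)])
ey=((P[0]-P[1])+(P[3]-P[2]));ey/=np.hypot(*ey); ex=np.array([ey[1],-ey[0]])
yaw=np.degrees(np.arctan2(-ex[1]*-1,ex[0])); o=P.mean(0)-ey*(-12.5)
print("ey",ey,"origin",o,"yaw",yaw)
def cl(px,z): 
    q=cast(t,np.array(px)/4+[280,220],z)[:,:2]*1000-o; return np.c_[q@ex,q@ey].round(1)
print("jaw face top",cl([[344,118],[350,203]],.049)); print("anvil face",cl([[164,105],[172,238]],.046))
print("pins of knob bar", cl([[560,98],[545,132],[650,160],[662,124]],.09))
E
```

```text
pine px [211 266] [239 280] top30 (array([526.3, 304.4]), array([28.5, 57. ]), np.float32(92.8))
knob px [419 244] [445 258] (array([ 571.1, -100.6]), array([51.2, 15.8]), np.float32(73.2))
[[ 590.7  179.8]
 [ 627.3 -171.2]
 [ 529.4 -180.3]
 [ 492.4  169.9]] [np.float64(98.8), np.float64(352.9), np.float64(98.3), np.float64(352.1)]
ey [-0.10434428  0.99454124] origin [558.65023052  11.99114389] yaw 5.989388813522131
jaw face top [[ 19.4   6.5]
 [-23.1   7.7]]
anvil face [[ 33.8  95.6]
 [-32.9  97.1]]
pins of knob bar [[ 1.550e+01 -9.290e+01]
 [-1.000e-01 -8.390e+01]
 [-1.750e+01 -1.319e+02]
 [-9.000e-01 -1.397e+02]]
```

```bash
cat >> h.py <<'E'
def go(x,y,z,phi):
    "turn (deg, first), then shift along the tool axes as they stand after the turn"
    s=manip.get_state(); T=rot(s["ee_rot"]); X=T.as_matrix()[:,0]; f=np.degrees(np.arctan2(X[1],X[0]))
    rz=(f-phi+180)%360-180; d=(T*R.from_euler("z",rz,degrees=True)).inv().apply(np.array([x,y,z])-s["position"])
    print("t",round(s["clock"],2),"pos",np.round(s["position"],4),"phi",f.round(2),"tilt",T.as_matrix()[:,2].round(3),"rz",rz.round(2),"dxyz",d.round(4),"q6",s["qpos"][5].round(2),"w",round(s["width"],4),"F",s["contact_force"].round(1),"M",s["moment"].round(2),"g",round(s["gripper_force"],1))
E
python3 -m pendant '[{"rz":-7.1},{"rz":-7.1},{"rz":-7.1},{"rz":-7.1},{"rz":-7.1},{"rz":-7.1},{"rz":-7.1},{"rz":-7.1},{"rz":-7.1},{"rz":-7.1},{"rz":-7.1},{}]'
python3 -c "
from h import *
go(.526,.304,.1,92.8)"
```

```text
t 0.3 pos [ 0.1438 -0.5566  0.231 ] phi 14.48 tilt [-0.     0.001 -1.   ] rz -78.32 dxyz [0.8408 0.4238 0.1315] q6 -0.12 w 0.0854 F [-0.   0.  -0.4] M [ 0.02 -0.02  0.03] g 0.0invalid input
```

```bash

python3 -m pendant '[{"rz":-7.1},{"rz":-7.1},{"rz":-7.1},{"rz":-7.1},{"rz":-7.1},{"rz":-7.1},{"rz":-7.1},{"rz":-7.1},{"rz":-7.1},{"rz":-7.1},{"rz":-7.1},{"rz":0}]'
python3 -c "
from h import *
go(.526,.304,.1,92.8)"
```

```text
t 0.3 pos [ 0.1438 -0.5566  0.231 ] phi 14.48 tilt [-0.     0.001 -1.   ] rz -78.32 dxyz [0.8408 0.4238 0.1315] q6 -0.12 w 0.0854 F [-0.   0.  -0.4] M [ 0.02 -0.02  0.03] g 0.0invalid input
```

```bash

python3 -m pendant '[{"dx":0,"dy":0,"dz":0,"rx":0,"ry":0,"rz":-7.1,"hand":0.085}]'; echo
python3 -m pendant '[{"dx":0,"dy":0,"dz":0,"rx":0,"ry":0,"rz":-7.1}]'; echo;  python3 -m pendant '[{"rz":-7.1,"hand":0.085}]'
```

```text
clock: 0.38
position: [0.1438, -0.5566, 0.2311]
ee_rot: [-0.0, 0.982, 0.188, 0.0]
contact_force: [0.7, -1.1, 0.6]
width: 0.0852
gripper_force: 0.0

invalid input
invalid input
```

```bash

python3 -m pendant '[{"dx":0,"dy":0,"dz":0,"rx":0,"ry":0,"rz":-7.12,"hand":0.085},{"dx":0,"dy":0,"dz":0,"rx":0,"ry":0,"rz":-7.12,"hand":0.085},{"dx":0,"dy":0,"dz":0,"rx":0,"ry":0,"rz":-7.12,"hand":0.085},{"dx":0,"dy":0,"dz":0,"rx":0,"ry":0,"rz":-7.12,"hand":0.085},{"dx":0,"dy":0,"dz":0,"rx":0,"ry":0,"rz":-7.12,"hand":0.085},{"dx":0,"dy":0,"dz":0,"rx":0,"ry":0,"rz":-7.12,"hand":0.085},{"dx":0,"dy":0,"dz":0,"rx":0,"ry":0,"rz":-7.12,"hand":0.085},{"dx":0,"dy":0,"dz":0,"rx":0,"ry":0,"rz":-7.12,"hand":0.085},{"dx":0,"dy":0,"dz":0,"rx":0,"ry":0,"rz":-7.12,"hand":0.085},{"dx":0,"dy":0,"dz":0,"rx":0,"ry":0,"rz":-7.12,"hand":0.085}]' >/dev/null
python3 -m pendant '[{"dx":0.035,"dy":0.0176,"dz":0,"rx":0,"ry":0,"rz":0,"hand":0.085},{"dx":0.035,"dy":0.0176,"dz":0,"rx":0,"ry":0,"rz":0,"hand":0.085},{"dx":0.035,"dy":0.0176,"dz":0,"rx":0,"ry":0,"rz":0,"hand":0.085},{"dx":0.035,"dy":0.0176,"dz":0,"rx":0,"ry":0,"rz":0,"hand":0.085},{"dx":0.035,"dy":0.0176,"dz":0,"rx":0,"ry":0,"rz":0,"hand":0.085},{"dx":0.035,"dy":0.0176,"dz":0,"rx":0,"ry":0,"rz":0,"hand":0.085},{"dx":0.035,"dy":0.0176,"dz":0,"rx":0,"ry":0,"rz":0,"hand":0.085},{"dx":0.035,"dy":0.0176,"dz":0,"rx":0,"ry":0,"rz":0,"hand":0.085},{"dx":0.035,"dy":0.0176,"dz":0,"rx":0,"ry":0,"rz":0,"hand":0.085},{"dx":0.035,"dy":0.0176,"dz":0,"rx":0,"ry":0,"rz":0,"hand":0.085},{"dx":0.035,"dy":0.0176,"dz":0,"rx":0,"ry":0,"rz":0,"hand":0.085},{"dx":0.035,"dy":0.0176,"dz":0,"rx":0,"ry":0,"rz":0,"hand":0.085}]' >/dev/null
python3 -m pendant '[{"dx":0.035,"dy":0.0176,"dz":0,"rx":0,"ry":0,"rz":0,"hand":0.085},{"dx":0.035,"dy":0.0176,"dz":0,"rx":0,"ry":0,"rz":0,"hand":0.085},{"dx":0.035,"dy":0.0176,"dz":0,"rx":0,"ry":0,"rz":0,"hand":0.085},{"dx":0.035,"dy":0.0176,"dz":0,"rx":0,"ry":0,"rz":0,"hand":0.085},{"dx":0.035,"dy":0.0176,"dz":0,"rx":0,"ry":0,"rz":0,"hand":0.085},{"dx":0.035,"dy":0.0176,"dz":0,"rx":0,"ry":0,"rz":0,"hand":0.085},{"dx":0.035,"dy":0.0176,"dz":0.015,"rx":0,"ry":0,"rz":0,"hand":0.085},{"dx":0.035,"dy":0.0176,"dz":0.02,"rx":0,"ry":0,"rz":0,"hand":0.085},{"dx":0.035,"dy":0.0176,"dz":0.02,"rx":0,"ry":0,"rz":0,"hand":0.085},{"dx":0.035,"dy":0.0176,"dz":0.02,"rx":0,"ry":0,"rz":0,"hand":0.085},{"dx":0.035,"dy":0.0176,"dz":0.02,"rx":0,"ry":0,"rz":0,"hand":0.085},{"dx":0.035,"dy":0.0176,"dz":0.02,"rx":0,"ry":0,"rz":0,"hand":0.085}]'
python3 -c "
from h import *
go(.526,.304,.004,92.8)"
```

```text
clock: 3.22
position: [0.521, 0.295, 0.1206]
ee_rot: [0.0, 0.69, 0.724, -0.0]
contact_force: [0.4, -0.9, -0.4]
width: 0.085
gripper_force: 0.0
t 3.22 pos [0.521  0.295  0.1206] phi 92.82 tilt [ 0. -0. -1.] rz 0.02 dxyz [0.0088 0.0054 0.1166] q6 0.35 w 0.085 F [ 0.4 -0.9 -0.4] M [-0.01 -0.04  0.01] g 0.0
```

```bash

python3 -m pendant '[{"dx":0.004,"dy":0.002,"dz":0.02,"rx":0,"ry":0,"rz":0,"hand":0.065},{"dx":0,"dy":0,"dz":0.02,"rx":0,"ry":0,"rz":0,"hand":0.065},{"dx":0,"dy":0,"dz":0,"rx":0,"ry":0,"rz":0,"hand":0.065},{"dx":0,"dy":0,"dz":0,"rx":0,"ry":0,"rz":0,"hand":0.065},{"dx":0,"dy":0,"dz":0,"rx":0,"ry":0,"rz":0,"hand":0.065}]'
python3 -c "
from h import *
go(.526,.304,.004,92.8)
t=manip.get_image('top'); s=manip.get_image('side')
cv2.imwrite('pics/p2.png',cv2.resize(np.hstack([t['frame'][220:320,160:300],s['frame'][140:240,210:350]]),(784,280))[:,:,::-1])"
```

```text
clock: 3.63
position: [0.523, 0.2971, 0.0826]
ee_rot: [0.0, 0.69, 0.724, 0.001]
contact_force: [1.0, 0.6, 0.5]
width: 0.0649
gripper_force: 0.0
t 3.63 pos [0.523  0.2971 0.0826] phi 92.76 tilt [ 0.001  0.    -1.   ] rz -0.04 dxyz [0.0067 0.0033 0.0786] q6 0.35 w 0.0649 F [1.  0.6 0.5] M [-0.03  0.01 -0.01] g 0.0
```

View pics/p2.png

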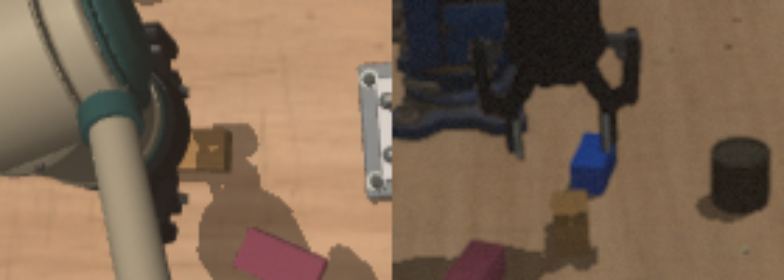

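The gripper is above the pine block, with its fingers straddling it in x. I'm descending with the small correction.

```bash

python3 -m pendant '[{"dx":0.0067,"dy":0.0033,"dz":0.02,"rx":0,"ry":0,"rz":0,"hand":0.065},{"dx":0,"dy":0,"dz":0.02,"rx":0,"ry":0,"rz":0,"hand":0.065},{"dx":0,"dy":0,"dz":0.015,"rx":0,"ry":0,"rz":0,"hand":0.065},{"dx":0,"dy":0,"dz":0.012,"rx":0,"ry":0,"rz":0,"hand":0.065},{"dx":0,"dy":0,"dz":0.01,"rx":0,"ry":0,"rz":0,"hand":0.065},{"dx":0,"dy":0,"dz":0,"rx":0,"ry":0,"rz":0,"hand":0.065},{"dx":0,"dy":0,"dz":0,"rx":0,"ry":0,"rz":0,"hand":0.065},{"dx":0,"dy":0,"dz":0,"rx":0,"ry":0,"rz":0,"hand":0.0}]' 30
python3 -m pendant '[{"dx":0,"dy":0,"dz":0,"rx":0,"ry":0,"rz":0,"hand":0.0},{"dx":0,"dy":0,"dz":0,"rx":0,"ry":0,"rz":0,"hand":0.0},{"dx":0,"dy":0,"dz":0,"rx":0,"ry":0,"rz":0,"hand":0.0},{"dx":0,"dy":0,"dz":0,"rx":0,"ry":0,"rz":0,"hand":0.0},{"dx":0,"dy":0,"dz":0,"rx":0,"ry":0,"rz":0,"hand":0.0},{"dx":0,"dy":0,"dz":0,"rx":0,"ry":0,"rz":0,"hand":0.0},{"dx":0,"dy":0,"dz":0,"rx":0,"ry":0,"rz":0,"hand":0.0},{"dx":0,"dy":0,"dz":0,"rx":0,"ry":0,"rz":0,"hand":0.0}]' 
python3 -c "
from h import *
go(.526,.304,.004,92.8)"
```

```text
clock: 4.4
position: [0.5263, 0.3042, 0.0058]
ee_rot: [0.0, 0.69, 0.724, 0.001]
contact_force: [-0.4, -0.0, 0.4]
width: 0.0544
gripper_force: 0.0
clock: 5.07
position: [0.5262, 0.3043, 0.0058]
ee_rot: [0.001, 0.69, 0.724, 0.001]
contact_force: [-0.2, -0.3, 5.8]
width: 0.0296
gripper_force: 30.1
t 5.07 pos [0.5262 0.3043 0.0058] phi 92.78 tilt [ 0.002  0.001 -1.   ] rz -0.02 dxyz [-0.0003 -0.0003  0.0018] q6 0.36 w 0.0296 F [-0.2 -0.3  5.8] M [-0.05  0.08 -0.04] g 30.1
```

```bash

python3 -m pendant '[{"dx":0,"dy":0,"dz":-0.01,"rx":0,"ry":0,"rz":-3.2,"hand":0.0},{"dx":0,"dy":0,"dz":-0.025,"rx":0,"ry":0,"rz":0,"hand":0.0},{"dx":0,"dy":0,"dz":-0.03,"rx":0,"ry":0,"rz":0,"hand":0.0},{"dx":0,"dy":0,"dz":-0.03,"rx":0,"ry":0,"rz":0,"hand":0.0},{"dx":0,"dy":0,"dz":-0.01,"rx":0,"ry":0,"rz":0,"hand":0.0},{"dx":0,"dy":0,"dz":0,"rx":0,"ry":0,"rz":0,"hand":0.0}]' 
python3 -c "
from h import *
go(.5534,.0617,.07,95.99)"
```

```text
clock: 5.57
position: [0.5273, 0.3049, 0.1127]
ee_rot: [0.001, 0.669, 0.743, 0.003]
contact_force: [0.0, -0.1, -0.1]
width: 0.0297
gripper_force: 29.4
t 5.57 pos [0.5273 0.3049 0.1127] phi 95.99 tilt [ 0.006  0.003 -1.   ] rz 0.0 dxyz [-0.2447  0.0003  0.0422] q6 0.31 w 0.0297 F [ 0.  -0.1 -0.1] M [-0.01 -0.03  0.06] g 29.4
```

```bash

python3 -m pendant '[{"dx":-0.02,"dy":0,"dz":0,"rx":0,"ry":0,"rz":0,"hand":0.0},{"dx":-0.03,"dy":0,"dz":0,"rx":0,"ry":0,"rz":0,"hand":0.0},{"dx":-0.035,"dy":0,"dz":0,"rx":0,"ry":0,"rz":0,"hand":0.0},{"dx":-0.035,"dy":0,"dz":0,"rx":0,"ry":0,"rz":0,"hand":0.0},{"dx":-0.035,"dy":0,"dz":0,"rx":0,"ry":0,"rz":0,"hand":0.0},{"dx":-0.035,"dy":0,"dz":0,"rx":0,"ry":0,"rz":0,"hand":0.0},{"dx":-0.03,"dy":0,"dz":0,"rx":0,"ry":0,"rz":0,"hand":0.0},{"dx":-0.015,"dy":0,"dz":0.01,"rx":0,"ry":0,"rz":0,"hand":0.0},{"dx":-0.0097,"dy":0,"dz":0.01,"rx":0,"ry":0,"rz":0,"hand":0.0},{"dx":0,"dy":0,"dz":0.01,"rx":0,"ry":0,"rz":0,"hand":0.0},{"dx":0,"dy":0,"dz":0,"rx":0,"ry":0,"rz":0,"hand":0.0},{"dx":0,"dy":0,"dz":0,"rx":0,"ry":0,"rz":0,"hand":0.0}]' 
python3 -c "
from h import *
go(.5534,.0617,.019,95.99)
t=manip.get_image('top'); s=manip.get_image('side')
cv2.imwrite('pics/p3.png',cv2.resize(np.hstack([t['frame'][200:320,270:480],s['frame'][220:340,230:350]]),(795,290))[:,:,::-1])"
```

```text
clock: 6.57
position: [0.5495, 0.0617, 0.078]
ee_rot: [-0.002, 0.669, 0.743, -0.001]
contact_force: [-0.2, 0.4, 0.2]
width: 0.0299
gripper_force: 29.4
t 6.57 pos [0.5495 0.0617 0.078 ] phi 96.02 tilt [-0.004  0.001 -1.   ] rz 0.03 dxyz [-0.0005  0.0041  0.0589] q6 -0.12 w 0.0299 F [-0.2  0.4  0.2] M [0.02 0.01 0.02] g 29.4
```

View pics/p3.png

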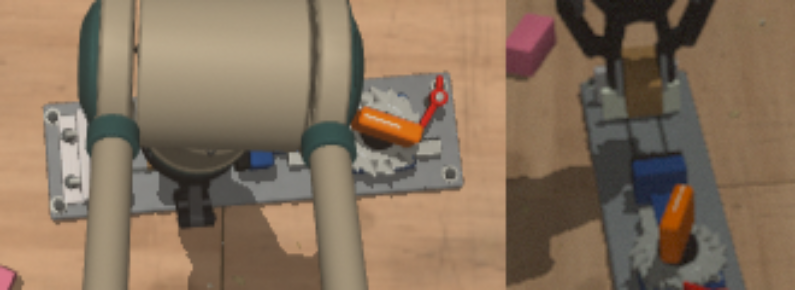

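The block hangs above the bay between jaw and anvil. I'll let it settle before lowering.

```bash

python3 -m pendant '[{"dx":0,"dy":0,"dz":0.01,"rx":0,"ry":0,"rz":0,"hand":0.0},{"dx":0,"dy":0,"dz":0,"rx":0,"ry":0,"rz":0,"hand":0.0},{"dx":0,"dy":0,"dz":0,"rx":0,"ry":0,"rz":0,"hand":0.0},{"dx":0,"dy":0,"dz":0,"rx":0,"ry":0,"rz":0,"hand":0.0}]' >/dev/null
python3 -c "
from h import *
go(.5534,.0617,.0185,95.99)"
```

```text
t 7.0 pos [0.5508 0.061  0.0696] phi 96.02 tilt [-0. -0. -1.] rz 0.03 dxyz [0.0004 0.0026 0.0511] q6 -0.12 w 0.0299 F [-0.2 -0.5 -0.7] M [ 0.03  0.01 -0.01] g 29.4
```

```bash

python3 -m pendant '[{"dx":0,"dy":0.0026,"dz":0.01,"rx":0,"ry":0,"rz":0,"hand":0.0},{"dx":0,"dy":0,"dz":0.015,"rx":0,"ry":0,"rz":0,"hand":0.0},{"dx":0,"dy":0,"dz":0.01,"rx":0,"ry":0,"rz":0,"hand":0.0},{"dx":0,"dy":0,"dz":0.008,"rx":0,"ry":0,"rz":0,"hand":0.0},{"dx":0,"dy":0,"dz":0.005,"rx":0,"ry":0,"rz":0,"hand":0.0},{"dx":0,"dy":0,"dz":0.002,"rx":0,"ry":0,"rz":0,"hand":0.0},{"dx":0,"dy":0,"dz":0,"rx":0,"ry":0,"rz":0,"hand":0.0},{"dx":0,"dy":0,"dz":0,"rx":0,"ry":0,"rz":0,"hand":0.0}]' >/dev/null
python3 -c "
from h import *
go(.5534,.0617,.018,95.99)"
```

```text
t 7.67 pos [0.5538 0.0609 0.0198] phi 95.98 tilt [ 0. -0. -1.] rz -0.01 dxyz [ 0.0008 -0.0003  0.0018] q6 -0.12 w 0.0294 F [-0.3 -0.1 -0.8] M [ 0.02  0.04 -0.01] g 29.4
```

```bash

python3 -m pendant '[{"dx":0,"dy":0,"dz":0.001,"rx":0,"ry":0,"rz":0,"hand":0.0},{"dx":0,"dy":0,"dz":0.001,"rx":0,"ry":0,"rz":0,"hand":0.0},{"dx":0,"dy":0,"dz":0,"rx":0,"ry":0,"rz":0,"hand":0.0},{"dx":0,"dy":0,"dz":0,"rx":0,"ry":0,"rz":0,"hand":0.0}]'
```

```text
clock: 8.0
position: [0.5536, 0.0609, 0.0179]
ee_rot: [0.0, 0.669, 0.743, 0.0]
contact_force: [0.4, -0.2, -0.9]
width: 0.0298
gripper_force: 29.4
```

```bash

python3 -m pendant '[{"dx":0,"dy":0,"dz":0.001,"rx":0,"ry":0,"rz":0,"hand":0.0},{"dx":0,"dy":0,"dz":0,"rx":0,"ry":0,"rz":0,"hand":0.0},{"dx":0,"dy":0,"dz":0,"rx":0,"ry":0,"rz":0,"hand":0.0}]'
python3 -m pendant '[{"dx":0,"dy":0,"dz":0.0007,"rx":0,"ry":0,"rz":0,"hand":0.0},{"dx":0,"dy":0,"dz":0,"rx":0,"ry":0,"rz":0,"hand":0.0},{"dx":0,"dy":0,"dz":0,"rx":0,"ry":0,"rz":0,"hand":0.0}]'
```

```text
clock: 8.25
position: [0.5536, 0.0609, 0.0178]
ee_rot: [0.0, 0.669, 0.743, 0.0]
contact_force: [-2.2, -0.6, 7.1]
width: 0.0302
gripper_force: 30.1
clock: 8.5
position: [0.5537, 0.0609, 0.0178]
ee_rot: [0.0, 0.669, 0.743, 0.0]
contact_force: [-2.6, -0.7, 11.4]
width: 0.0294
gripper_force: 30.6
```

```bash

python3 -m pendant '[{"dx":0,"dy":0,"dz":-0.001,"rx":0,"ry":0,"rz":0,"hand":0.05},{"dx":0,"dy":0,"dz":0,"rx":0,"ry":0,"rz":0,"hand":0.05},{"dx":0,"dy":0,"dz":0,"rx":0,"ry":0,"rz":0,"hand":0.05},{"dx":0,"dy":0,"dz":0,"rx":0,"ry":0,"rz":0,"hand":0.05},{"dx":0,"dy":0,"dz":-0.015,"rx":0,"ry":0,"rz":0,"hand":0.05},{"dx":0,"dy":0,"dz":-0.025,"rx":0,"ry":0,"rz":0,"hand":0.05},{"dx":0,"dy":0,"dz":-0.03,"rx":0,"ry":0,"rz":0,"hand":0.05},{"dx":0,"dy":0,"dz":-0.03,"rx":0,"ry":0,"rz":0,"hand":0.05},{"dx":0,"dy":0,"dz":-0.03,"rx":0,"ry":0,"rz":0,"hand":0.05},{"dx":0,"dy":0,"dz":0,"rx":0,"ry":0,"rz":0,"hand":0.05}]'
python3 -c "
from h import *
go(.5707,-.1015,.148,73.2)"
```

```text
clock: 9.33
position: [0.5575, 0.0609, 0.1528]
ee_rot: [0.004, 0.669, 0.743, 0.004]
contact_force: [1.3, 0.1, 0.0]
width: 0.05
gripper_force: 0.0
t 9.33 pos [0.5575 0.0609 0.1528] phi 95.99 tilt [ 0.012 -0.    -1.   ] rz 22.79 dxyz [-0.1517  0.0595  0.005 ] q6 -0.12 w 0.05 F [1.3 0.1 0. ] M [-0.01  0.01 -0.07] g 0.0
```

```bash

python3 -m pendant '[{"dx":0,"dy":0,"dz":0,"rx":0,"ry":0,"rz":7,"hand":0.05},{"dx":0,"dy":0,"dz":0,"rx":0,"ry":0,"rz":7,"hand":0.05},{"dx":0,"dy":0,"dz":0,"rx":0,"ry":0,"rz":7,"hand":0.05},{"dx":0,"dy":0,"dz":0,"rx":0,"ry":0,"rz":1.8,"hand":0.05},{"dx":-0.03,"dy":0.012,"dz":0,"rx":0,"ry":0,"rz":0,"hand":0.05},{"dx":-0.035,"dy":0.014,"dz":0,"rx":0,"ry":0,"rz":0,"hand":0.05},{"dx":-0.035,"dy":0.014,"dz":0,"rx":0,"ry":0,"rz":0,"hand":0.05},{"dx":-0.03,"dy":0.012,"dz":0,"rx":0,"ry":0,"rz":0,"hand":0.05},{"dx":-0.02,"dy":0.0075,"dz":0,"rx":0,"ry":0,"rz":0,"hand":0.05},{"dx":0,"dy":0,"dz":0,"rx":0,"ry":0,"rz":0,"hand":0.05},{"dx":0,"dy":0,"dz":0,"rx":0,"ry":0,"rz":0,"hand":0.05},{"dx":0,"dy":0,"dz":0,"rx":0,"ry":0,"rz":0,"hand":0.05}]'>/dev/null
python3 -c "
from h import *
go(.5707,-.1015,.0548,73.2)
t=manip.get_image('top'); s=manip.get_image('side')
cv2.imwrite('pics/p4.png',cv2.resize(np.hstack([t['frame'][200:320,270:480],s['frame'][220:370,230:350][:120]]),(795,290))[:,:,::-1])
c=blob(t,(8,122,110),(22,255,230),(300,240,390,290)); print('pine',rect(cast(t,c,.042)))
"
```

```text
t 10.33 pos [ 0.5666 -0.0992  0.1463] phi 73.16 tilt [-0.001  0.001 -1.   ] rz -0.04 dxyz [-0.0011  0.0048  0.0915] q6 -0.0 w 0.05 F [-0.4  0.5 -0.1] M [ 0.01 -0.03 -0.05] g 0.0
pine (array([553.3,  61.1]), array([28.6, 58.9]), np.float32(94.1))
```

View pics/p4.png

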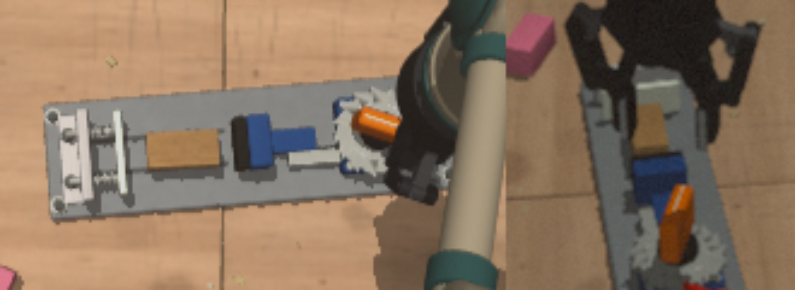

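The offcut sits squarely in the bay at (183,149) in the crop, with gaps to the jaw and anvil. The gripper is over the knob. Next I descend and grip.

```bash

python3 -m pendant '[{"dx":-0.001,"dy":0.0048,"dz":0.02,"rx":0,"ry":0,"rz":0,"hand":0.05},{"dx":0,"dy":0,"dz":0.025,"rx":0,"ry":0,"rz":0,"hand":0.05},{"dx":0,"dy":0,"dz":0.02,"rx":0,"ry":0,"rz":0,"hand":0.05},{"dx":0,"dy":0,"dz":0.015,"rx":0,"ry":0,"rz":0,"hand":0.05},{"dx":0,"dy":0,"dz":0.0115,"rx":0,"ry":0,"rz":0,"hand":0.05},{"dx":0,"dy":0,"dz":0,"rx":0,"ry":0,"rz":0,"hand":0.05},{"dx":0,"dy":0,"dz":0,"rx":0,"ry":0,"rz":0,"hand":0.05},{"dx":0,"dy":0,"dz":0,"rx":0,"ry":0,"rz":0,"hand":0.05}]'
python3 -c "
from h import *
go(.5707,-.1015,.0548,73.2)"
```

```text
clock: 11.1
position: [0.572, -0.1016, 0.0562]
ee_rot: [0.001, 0.803, 0.597, 0.0]
contact_force: [-0.2, -0.1, 1.3]
width: 0.0503
gripper_force: 0.0
t 11.1 pos [ 0.572  -0.1016  0.0562] phi 73.25 tilt [ 0.001 -0.    -1.   ] rz 0.05 dxyz [-0.0003 -0.0013  0.0014] q6 -0.0 w 0.0503 F [-0.2 -0.1  1.3] M [-0.04 -0.04  0.01] g 0.0
```

```bash

python3 -m pendant '[{"dx":0,"dy":-0.001,"dz":0,"rx":0,"ry":0,"rz":0,"hand":0.0},{"dx":0,"dy":0,"dz":0,"rx":0,"ry":0,"rz":0,"hand":0.0},{"dx":0,"dy":0,"dz":0,"rx":0,"ry":0,"rz":0,"hand":0.0},{"dx":0,"dy":0,"dz":0,"rx":0,"ry":0,"rz":0,"hand":0.0},{"dx":0,"dy":0,"dz":0,"rx":0,"ry":0,"rz":0,"hand":0.0},{"dx":0,"dy":0,"dz":0,"rx":0,"ry":0,"rz":0,"hand":0.0},{"dx":0,"dy":0,"dz":0,"rx":0,"ry":0,"rz":0,"hand":0.0},{"dx":0,"dy":0,"dz":0,"rx":0,"ry":0,"rz":0,"hand":0.0},{"dx":0,"dy":0,"dz":0,"rx":0,"ry":0,"rz":0,"hand":0.0}]' 50
python3 -c "
from h import *
go(.5707,-.1015,.0548,73.2)"
```

```text
clock: 11.85
position: [0.5715, -0.1021, 0.0565]
ee_rot: [0.001, 0.803, 0.596, 0.001]
contact_force: [1.4, 0.6, 6.2]
width: 0.0151
gripper_force: 52.8
t 11.85 pos [ 0.5715 -0.1021  0.0565] phi 73.16 tilt [ 0.003 -0.    -1.   ] rz -0.04 dxyz [ 0.0003 -0.001   0.0017] q6 -0.0 w 0.0151 F [1.4 0.6 6.2] M [ 0.11 -0.08 -0.04] g 52.8
```

```bash

python3 -m pendant '[{"dx":0,"dy":0,"dz":0,"rx":0,"ry":0,"rz":5,"hand":0.0},{"dx":0,"dy":0,"dz":0,"rx":0,"ry":0,"rz":5,"hand":0.0},{"dx":0,"dy":0,"dz":0,"rx":0,"ry":0,"rz":5,"hand":0.0},{"dx":0,"dy":0,"dz":0,"rx":0,"ry":0,"rz":5,"hand":0.0},{"dx":0,"dy":0,"dz":0,"rx":0,"ry":0,"rz":5,"hand":0.0},{"dx":0,"dy":0,"dz":0,"rx":0,"ry":0,"rz":5,"hand":0.0},{"dx":0,"dy":0,"dz":0,"rx":0,"ry":0,"rz":5,"hand":0.0},{"dx":0,"dy":0,"dz":0,"rx":0,"ry":0,"rz":5,"hand":0.0},{"dx":0,"dy":0,"dz":0,"rx":0,"ry":0,"rz":5,"hand":0.0},{"dx":0,"dy":0,"dz":0,"rx":0,"ry":0,"rz":5,"hand":0.0},{"dx":0,"dy":0,"dz":0,"rx":0,"ry":0,"rz":5,"hand":0.0},{"dx":0,"dy":0,"dz":0,"rx":0,"ry":0,"rz":5,"hand":0.0}]'
python3 -c "
from h import *
go(.5707,-.1015,.0548,-47)"
```

```text
clock: 12.85
position: [0.5722, -0.1028, 0.0566]
ee_rot: [0.001, 0.994, 0.113, 0.002]
contact_force: [2.4, -0.5, 4.1]
width: 0.0152
gripper_force: 52.6
t 12.85 pos [ 0.5722 -0.1028  0.0566] phi 12.95 tilt [ 0.004 -0.002 -1.   ] rz 59.95 dxyz [-0.002   0.0003  0.0018] q6 1.05 w 0.0152 F [ 2.4 -0.5  4.1] M [-0.01 -0.24  0.03] g 52.6
```

```bash

python3 -m pendant '[{"dx":0,"dy":0,"dz":0,"rx":0,"ry":0,"rz":5,"hand":0.0},{"dx":0,"dy":0,"dz":0,"rx":0,"ry":0,"rz":5,"hand":0.0},{"dx":0,"dy":0,"dz":0,"rx":0,"ry":0,"rz":5,"hand":0.0},{"dx":0,"dy":0,"dz":0,"rx":0,"ry":0,"rz":5,"hand":0.0},{"dx":0,"dy":0,"dz":0,"rx":0,"ry":0,"rz":5,"hand":0.0},{"dx":0,"dy":0,"dz":0,"rx":0,"ry":0,"rz":5,"hand":0.0},{"dx":0,"dy":0,"dz":0,"rx":0,"ry":0,"rz":5,"hand":0.0},{"dx":0,"dy":0,"dz":0,"rx":0,"ry":0,"rz":5,"hand":0.0},{"dx":0,"dy":0,"dz":0,"rx":0,"ry":0,"rz":5,"hand":0.0},{"dx":0,"dy":0,"dz":0,"rx":0,"ry":0,"rz":5,"hand":0.0},{"dx":0,"dy":0,"dz":0,"rx":0,"ry":0,"rz":0,"hand":0.0},{"dx":0,"dy":0,"dz":0,"rx":0,"ry":0,"rz":0,"hand":0.0}]'
python3 -c "
from h import *
go(.5707,-.1015,.0548,-47)"
```

```text
clock: 13.85
position: [0.5721, -0.1035, 0.0565]
ee_rot: [0.001, 0.949, -0.315, 0.002]
contact_force: [1.9, -4.5, 5.6]
width: 0.0156
gripper_force: 52.7
t 13.85 pos [ 0.5721 -0.1035  0.0565] phi -36.67 tilt [ 0.004 -0.003 -1.   ] rz 10.33 dxyz [-0.0024 -0.0004  0.0017] q6 1.91 w 0.0156 F [ 1.9 -4.5  5.6] M [-0.54 -0.18 -0.01] g 52.7
```

```bash

python3 -m pendant '[{"dx":0,"dy":0,"dz":0,"rx":0,"ry":0,"rz":0,"hand":0.05},{"dx":0,"dy":0,"dz":0,"rx":0,"ry":0,"rz":0,"hand":0.05},{"dx":0,"dy":0,"dz":0,"rx":0,"ry":0,"rz":0,"hand":0.05},{"dx":0,"dy":0,"dz":0,"rx":0,"ry":0,"rz":0,"hand":0.05},{"dx":0,"dy":0,"dz":-0.02,"rx":0,"ry":0,"rz":0,"hand":0.05},{"dx":0,"dy":0,"dz":-0.03,"rx":0,"ry":0,"rz":0,"hand":0.05},{"dx":0,"dy":0,"dz":-0.015,"rx":0,"ry":0,"rz":0,"hand":0.05}]' >/dev/null
python3 -m pendant '[{"dx":0,"dy":0,"dz":0,"rx":0,"ry":0,"rz":-7,"hand":0.05},{"dx":0,"dy":0,"dz":0,"rx":0,"ry":0,"rz":-7,"hand":0.05},{"dx":0,"dy":0,"dz":0,"rx":0,"ry":0,"rz":-7,"hand":0.05},{"dx":0,"dy":0,"dz":0,"rx":0,"ry":0,"rz":-7,"hand":0.05},{"dx":0,"dy":0,"dz":0,"rx":0,"ry":0,"rz":-7,"hand":0.05},{"dx":0,"dy":0,"dz":0,"rx":0,"ry":0,"rz":-7,"hand":0.05},{"dx":0,"dy":0,"dz":0,"rx":0,"ry":0,"rz":-7,"hand":0.05},{"dx":0,"dy":0,"dz":0,"rx":0,"ry":0,"rz":-7,"hand":0.05},{"dx":0,"dy":0,"dz":0,"rx":0,"ry":0,"rz":-7,"hand":0.05},{"dx":0,"dy":0,"dz":0,"rx":0,"ry":0,"rz":-7,"hand":0.05},{"dx":0,"dy":0,"dz":0,"rx":0,"ry":0,"rz":-7,"hand":0.05},{"dx":0,"dy":0,"dz":0,"rx":0,"ry":0,"rz":-7,"hand":0.05}]' >/dev/null
python3 -m pendant '[{"dx":0,"dy":0,"dz":0,"rx":0,"ry":0,"rz":-7,"hand":0.05},{"dx":0,"dy":0,"dz":0,"rx":0,"ry":0,"rz":-7,"hand":0.05},{"dx":0,"dy":0,"dz":0,"rx":0,"ry":0,"rz":-7,"hand":0.05},{"dx":0,"dy":0,"dz":0,"rx":0,"ry":0,"rz":-7,"hand":0.05},{"dx":0,"dy":0,"dz":0,"rx":0,"ry":0,"rz":-7,"hand":0.05},{"dx":0,"dy":0,"dz":0,"rx":0,"ry":0,"rz":-7,"hand":0.05},{"dx":0,"dy":0,"dz":0,"rx":0,"ry":0,"rz":-7,"hand":0.05},{"dx":0,"dy":0,"dz":0,"rx":0,"ry":0,"rz":-7,"hand":0.05},{"dx":0,"dy":0,"dz":0,"rx":0,"ry":0,"rz":-7,"hand":0.05},{"dx":0,"dy":0,"dz":0,"rx":0,"ry":0,"rz":-7,"hand":0.05},{"dx":0,"dy":0,"dz":0,"rx":0,"ry":0,"rz":-7,"hand":0.05},{"dx":0,"dy":0,"dz":0,"rx":0,"ry":0,"rz":-7,"hand":0.05}]' >/dev/null
python3 -m pendant '[{"dx":0,"dy":0,"dz":0,"rx":0,"ry":0,"rz":-6,"hand":0.05},{"dx":0,"dy":0,"dz":0,"rx":0,"ry":0,"rz":-6,"hand":0.05},{"dx":0,"dy":0,"dz":0,"rx":0,"ry":0,"rz":0,"hand":0.05},{"dx":0,"dy":0,"dz":0,"rx":0,"ry":0,"rz":0,"hand":0.05}]' >/dev/null
python3 -c "
from h import *
go(.572,-.1035,.0555,143.33)
t=manip.get_image('top'); s=manip.get_image('side')
b=cv2.resize(t['frame'][220:300,280:480],None,fx=4,fy=4,interpolation=2)
cv2.imwrite('pics/p5.png',b[:,:,::-1])
c=blob(s,(3,150,90),(16,255,255),(270,280,340,350)); m=cast(s,c,.09); print('knob side',rect(m))
c=blob(t,(8,122,110),(22,255,230),(300,240,390,290)); print('pine',rect(cast(t,c,.042)))
"
```

```text
t 16.77 pos [ 0.57   -0.1016  0.1201] phi 143.06 tilt [-0.001  0.    -1.   ] rz -0.27 dxyz [-0.0028 -0.0003  0.0646] q6 -1.22 w 0.0501 F [-0.4 -0.1 -0.1] M [ 0.01 -0.01  0.03] g 0.0
knob side (array([ 570.6, -122.9]), array([43.5, 67.8]), np.float32(143.7))
pine (array([551.7,  68.7]), array([28.6, 59.2]), np.float32(95.8))
```

View pics/p5.png

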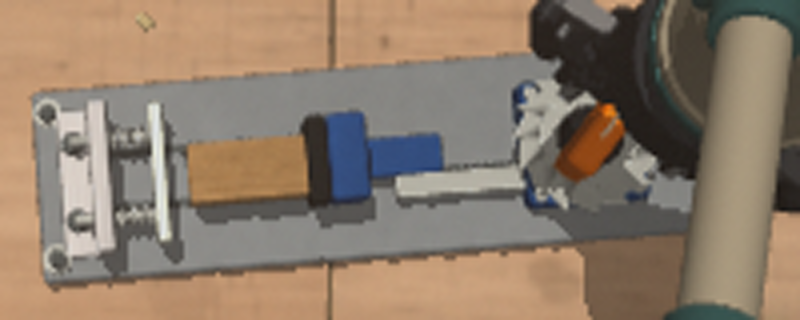

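The block is flush against the jaw, with its front edge at x≈187. The anvil face is at x≈170, which is about 8–9 mm of gap. The knob bar is at (590,142), aligned with the turned gripper. Vision predicts contact near 3.1–3.2 rad. I'll regrip and feel for it.

```bash

python3 -m pendant '[{"dx":-0.0028,"dy":-0.0003,"dz":0.02,"rx":0,"ry":0,"rz":-0.27,"hand":0.05},{"dx":0,"dy":0,"dz":0.02,"rx":0,"ry":0,"rz":0,"hand":0.05},{"dx":0,"dy":0,"dz":0.015,"rx":0,"ry":0,"rz":0,"hand":0.05},{"dx":0,"dy":0,"dz":0.009,"rx":0,"ry":0,"rz":0,"hand":0.05},{"dx":0,"dy":0,"dz":0,"rx":0,"ry":0,"rz":0,"hand":0.05},{"dx":0,"dy":0,"dz":0,"rx":0,"ry":0,"rz":0,"hand":0.05}]' > /dev/null
python3 -m pendant '[{"dx":0,"dy":0,"dz":0,"rx":0,"ry":0,"rz":0,"hand":0.0},{"dx":0,"dy":0,"dz":0,"rx":0,"ry":0,"rz":0,"hand":0.0},{"dx":0,"dy":0,"dz":0,"rx":0,"ry":0,"rz":0,"hand":0.0},{"dx":0,"dy":0,"dz":0,"rx":0,"ry":0,"rz":0,"hand":0.0},{"dx":0,"dy":0,"dz":0,"rx":0,"ry":0,"rz":0,"hand":0.0},{"dx":0,"dy":0,"dz":0,"rx":0,"ry":0,"rz":0,"hand":0.0},{"dx":0,"dy":0,"dz":0,"rx":0,"ry":0,"rz":0,"hand":0.0},{"dx":0,"dy":0,"dz":0,"rx":0,"ry":0,"rz":0,"hand":0.0}]' 60
python3 -c "
from h import *
go(.572,-.1035,.0555,-47)"
```

```text
clock: 18.03
position: [0.5731, -0.1042, 0.0577]
ee_rot: [0.001, 0.313, 0.95, -0.0]
contact_force: [-0.7, -0.7, 5.5]
width: 0.015
gripper_force: 59.3
t 18.03 pos [ 0.5731 -0.1042  0.0577] phi 143.47 tilt [ 0.002 -0.001 -1.   ] rz -169.53 dxyz [-0.0013  0.0003  0.0022] q6 -1.23 w 0.015 F [-0.7 -0.7  5.5] M [-0.09  0.17  0.05] g 59.3
```

```bash
cat > m.py <<'E'
from h import *
s=manip.get_state(); X=rot(s["ee_rot"]).as_matrix()[:,0]; f=np.degrees(np.arctan2(X[1],X[0]))
a=np.radians((95.99-f+180*3)%180)+(np.pi if (95.99-f)%180<100 else 0)
print(round(s["clock"],2),"wheel",a.round(3),"tooth",(a/.41888).round(2),"Mz",s["moment"][2].round(3),"F",s["contact_force"].round(1))
E
python3 m.py
for i in 1; do
python3 -m pendant '[{"dx":0,"dy":0,"dz":0,"rx":0,"ry":0,"rz":3,"hand":0.0},{"dx":0,"dy":0,"dz":0,"rx":0,"ry":0,"rz":3,"hand":0.0},{"dx":0,"dy":0,"dz":0,"rx":0,"ry":0,"rz":0,"hand":0.0},{"dx":0,"dy":0,"dz":0,"rx":0,"ry":0,"rz":0,"hand":0.0}]' >/dev/null; python3 m.py
python3 -m pendant '[{"dx":0,"dy":0,"dz":0,"rx":0,"ry":0,"rz":3,"hand":0.0},{"dx":0,"dy":0,"dz":0,"rx":0,"ry":0,"rz":3,"hand":0.0},{"dx":0,"dy":0,"dz":0,"rx":0,"ry":0,"rz":0,"hand":0.0},{"dx":0,"dy":0,"dz":0,"rx":0,"ry":0,"rz":0,"hand":0.0}]' >/dev/null; python3 m.py
python3 -m pendant '[{"dx":0,"dy":0,"dz":0,"rx":0,"ry":0,"rz":3,"hand":0.0},{"dx":0,"dy":0,"dz":0,"rx":0,"ry":0,"rz":3,"hand":0.0},{"dx":0,"dy":0,"dz":0,"rx":0,"ry":0,"rz":0,"hand":0.0},{"dx":0,"dy":0,"dz":0,"rx":0,"ry":0,"rz":0,"hand":0.0}]' >/dev/null; python3 m.py
python3 -m pendant '[{"dx":0,"dy":0,"dz":0,"rx":0,"ry":0,"rz":3,"hand":0.0},{"dx":0,"dy":0,"dz":0,"rx":0,"ry":0,"rz":3,"hand":0.0},{"dx":0,"dy":0,"dz":0,"rx":0,"ry":0,"rz":0,"hand":0.0},{"dx":0,"dy":0,"dz":0,"rx":0,"ry":0,"rz":0,"hand":0.0}]' >/dev/null; python3 m.py
python3 -m pendant '[{"dx":0,"dy":0,"dz":0,"rx":0,"ry":0,"rz":3,"hand":0.0},{"dx":0,"dy":0,"dz":0,"rx":0,"ry":0,"rz":3,"hand":0.0},{"dx":0,"dy":0,"dz":0,"rx":0,"ry":0,"rz":0,"hand":0.0},{"dx":0,"dy":0,"dz":0,"rx":0,"ry":0,"rz":0,"hand":0.0}]' >/dev/null; python3 m.py
python3 -m pendant '[{"dx":0,"dy":0,"dz":0,"rx":0,"ry":0,"rz":3,"hand":0.0},{"dx":0,"dy":0,"dz":0,"rx":0,"ry":0,"rz":3,"hand":0.0},{"dx":0,"dy":0,"dz":0,"rx":0,"ry":0,"rz":0,"hand":0.0},{"dx":0,"dy":0,"dz":0,"rx":0,"ry":0,"rz":0,"hand":0.0}]' >/dev/null; python3 m.py
done
```

```text
18.03 wheel 2.313 tooth 5.52 Mz 0.045 F [-0.7 -0.7  5.5]
18.37 wheel 2.418 tooth 5.77 Mz -0.001 F [-1.3 -0.2  6. ]
18.7 wheel 2.523 tooth 6.02 Mz -0.147 F [-1.8 -0.4  6.4]
19.03 wheel 2.627 tooth 6.27 Mz -0.017 F [-2.5 -1.6  7.3]
19.37 wheel 2.732 tooth 6.52 Mz 0.001 F [-3.  -2.5  6.5]
19.7 wheel 2.836 tooth 6.77 Mz 0.094 F [-3.1 -2.   7.2]
20.03 wheel 2.941 tooth 7.02 Mz -0.125 F [-3.7 -3.5  6.8]
```

```bash

python3 -m pendant '[{"dx":0,"dy":0,"dz":0,"rx":0,"ry":0,"rz":3,"hand":0.0},{"dx":0,"dy":0,"dz":0,"rx":0,"ry":0,"rz":3,"hand":0.0},{"dx":0,"dy":0,"dz":0,"rx":0,"ry":0,"rz":0,"hand":0.0},{"dx":0,"dy":0,"dz":0,"rx":0,"ry":0,"rz":0,"hand":0.0}]' >/dev/null; python3 m.py
python3 -m pendant '[{"dx":0,"dy":0,"dz":0,"rx":0,"ry":0,"rz":3,"hand":0.0},{"dx":0,"dy":0,"dz":0,"rx":0,"ry":0,"rz":3,"hand":0.0},{"dx":0,"dy":0,"dz":0,"rx":0,"ry":0,"rz":0,"hand":0.0},{"dx":0,"dy":0,"dz":0,"rx":0,"ry":0,"rz":0,"hand":0.0}]' >/dev/null; python3 m.py
python3 -m pendant '[{"dx":0,"dy":0,"dz":0,"rx":0,"ry":0,"rz":0,"hand":0.0}]' >/dev/null; python3 m.py
python3 -m pendant '[{"dx":0,"dy":0,"dz":0,"rx":0,"ry":0,"rz":3,"hand":0.0},{"dx":0,"dy":0,"dz":0,"rx":0,"ry":0,"rz":3,"hand":0.0},{"dx":0,"dy":0,"dz":0,"rx":0,"ry":0,"rz":0,"hand":0.0},{"dx":0,"dy":0,"dz":0,"rx":0,"ry":0,"rz":0,"hand":0.0}]' >/dev/null; python3 m.py
python3 -m pendant '[{"dx":0,"dy":0,"dz":0,"rx":0,"ry":0,"rz":0,"hand":0.0}]' >/dev/null; python3 m.py
python3 -m pendant '[{"dx":0,"dy":0,"dz":0,"rx":0,"ry":0,"rz":3,"hand":0.0},{"dx":0,"dy":0,"dz":0,"rx":0,"ry":0,"rz":3,"hand":0.0},{"dx":0,"dy":0,"dz":0,"rx":0,"ry":0,"rz":0,"hand":0.0},{"dx":0,"dy":0,"dz":0,"rx":0,"ry":0,"rz":0,"hand":0.0}]' >/dev/null; python3 m.py
python3 -m pendant '[{"dx":0,"dy":0,"dz":0,"rx":0,"ry":0,"rz":3,"hand":0.0},{"dx":0,"dy":0,"dz":0,"rx":0,"ry":0,"rz":3,"hand":0.0},{"dx":0,"dy":0,"dz":0,"rx":0,"ry":0,"rz":0,"hand":0.0},{"dx":0,"dy":0,"dz":0,"rx":0,"ry":0,"rz":0,"hand":0.0}]' >/dev/null; python3 m.py
python3 -m pendant '[{"dx":0,"dy":0,"dz":0,"rx":0,"ry":0,"rz":0,"hand":0.0}]' >/dev/null; python3 m.py
```

```text
20.37 wheel 3.046 tooth 7.27 Mz -0.044 F [-3.4 -3.   8. ]
20.7 wheel 3.15 tooth 7.52 Mz -0.026 F [-4.  -3.   8.5]
20.78 wheel 3.15 tooth 7.52 Mz 0.028 F [-4.2 -3.2  8.1]
21.12 wheel 3.255 tooth 7.77 Mz -0.016 F [-5.5 -2.3  8.3]
21.2 wheel 3.255 tooth 7.77 Mz -0.007 F [-5.6 -2.8  7.3]
21.53 wheel 3.36 tooth 8.02 Mz -0.064 F [-5.5 -3.1  8.5]
21.87 wheel 3.464 tooth 8.27 Mz 0.025 F [-5.7 -3.8  8.9]
21.95 wheel 3.464 tooth 8.27 Mz 0.03 F [-5.5 -2.8  8.5]
```

```bash
python3 - <<'E'
from h import *
t=manip.get_image("top"); f0=cv2.imread("pics/top0.png")[:,:,::-1]; d0=dict(t); d0["frame"]=f0
cv2.imwrite("pics/now.png",t["frame"][:,:,::-1])
for d in(d0,t):
    g=d["frame"].astype(float).mean(2)
    # anvil top bright line: weighted column per row, near cols 312..326
    r=[]
    for v in range(250,278):
        seg=g[v,308:328]-150; seg[seg<0]=0
        r.append((308+(seg*np.arange(20)).sum()/max(seg.sum(),1e-6)) if seg.sum()>0 else np.nan)
    print(np.round(r,1), "mean",np.nanmean(r))
ms=[]
b=cv2.resize(t['frame'][220:300,280:480],None,fx=4,fy=4,interpolation=2)
a=cv2.resize(f0[220:300,280:360],None,fx=4,fy=4,interpolation=2)
o=np.zeros((600,800,3),np.uint8);o[:320]=b;o[320:600,:320]=a[:280]
cv2.imwrite("pics/p6.png",o[:,:,::-1])
E
```

```text
[318.2 318.3 318.4 317.8 317.6 318.9 318.9 318.9 319.  319.  319.  319.
 319.2 319.3 319.5 319.8 319.8 319.9 319.9 319.9 319.9 320.  319.  318.3
 319.9 319.9 320.4 320.5] mean 319.22996124331195
[317.2 317.2 317.3 316.7 316.3 317.9 317.9 317.9 318.  318.  318.  318.
 318.  318.2 318.3 318.3 318.8 318.8 318.9 318.9 318.9 319.  318.1 317.2
 318.5 318.5 319.3 319.4] mean 318.12576552664774
```

View pics/p6.png

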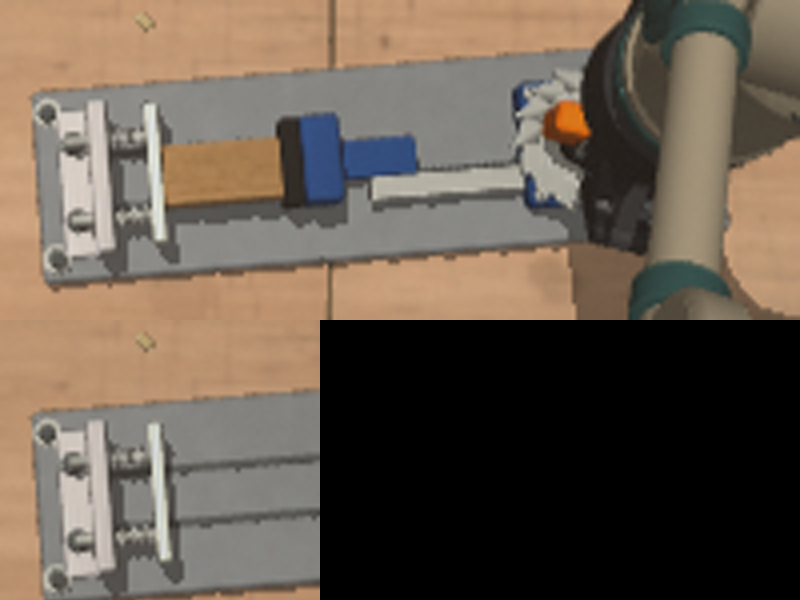

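```bash
cat > v.py <<'E'
from h import *
import runpy; runpy.run_path("m.py")
t=manip.get_image("top"); f0=cv2.imread("pics/top0.png")[:,:,::-1]
w=lambda f:np.float32(cv2.cvtColor(np.ascontiguousarray(f[246:282,306:330]),cv2.COLOR_RGB2GRAY))
def line(f):
    g=w(f)-150; g[g<0]=0; x=np.arange(g.shape[1])
    return np.array([(r*x).sum()/r.sum() if r.sum()>60 else np.nan for r in g])
a,b=line(f0),line(t["frame"]); dd=a-b; dd=dd[abs(dd-np.nanmedian(dd))<1.2]
print("   shift px",np.nanmean(dd).round(3),"mm",(np.nanmean(dd)*(.9656-.046)/462.07*1000).round(2),len(dd))
E
python3 v.py
python3 -m pendant '[{"dx":0,"dy":0,"dz":0,"rx":0,"ry":0,"rz":3,"hand":0.0},{"dx":0,"dy":0,"dz":0,"rx":0,"ry":0,"rz":3,"hand":0.0},{"dx":0,"dy":0,"dz":0,"rx":0,"ry":0,"rz":0,"hand":0.0},{"dx":0,"dy":0,"dz":0,"rx":0,"ry":0,"rz":0,"hand":0.0}]' >/dev/null; python3 v.py
python3 -m pendant '[{"dx":0,"dy":0,"dz":0,"rx":0,"ry":0,"rz":3,"hand":0.0},{"dx":0,"dy":0,"dz":0,"rx":0,"ry":0,"rz":3,"hand":0.0},{"dx":0,"dy":0,"dz":0,"rx":0,"ry":0,"rz":0,"hand":0.0},{"dx":0,"dy":0,"dz":0,"rx":0,"ry":0,"rz":0,"hand":0.0}]' >/dev/null; python3 v.py
python3 -m pendant '[{"dx":0,"dy":0,"dz":0,"rx":0,"ry":0,"rz":3,"hand":0.0},{"dx":0,"dy":0,"dz":0,"rx":0,"ry":0,"rz":3,"hand":0.0},{"dx":0,"dy":0,"dz":0,"rx":0,"ry":0,"rz":0,"hand":0.0},{"dx":0,"dy":0,"dz":0,"rx":0,"ry":0,"rz":0,"hand":0.0}]' >/dev/null; python3 v.py
python3 -m pendant '[{"dx":0,"dy":0,"dz":0,"rx":0,"ry":0,"rz":3,"hand":0.0},{"dx":0,"dy":0,"dz":0,"rx":0,"ry":0,"rz":3,"hand":0.0},{"dx":0,"dy":0,"dz":0,"rx":0,"ry":0,"rz":0,"hand":0.0},{"dx":0,"dy":0,"dz":0,"rx":0,"ry":0,"rz":0,"hand":0.0}]' >/dev/null; python3 v.py
```

```text
22.0 wheel 3.464 tooth 8.27 Mz 0.02 F [-5.5 -2.9  9.2]
   shift px 0.924 mm 1.84 36
22.38 wheel 3.569 tooth 8.52 Mz 0.053 F [-5.6 -3.5  9.5]
   shift px 1.421 mm 2.83 33
22.77 wheel 3.673 tooth 8.77 Mz 0.075 F [-6.2 -2.8 10.8]
   shift px 1.927 mm 3.83 33
23.15 wheel 3.778 tooth 9.02 Mz 0.07 F [-7.1 -2.8  9.8]
   shift px 2.475 mm 4.93 31
23.53 wheel 3.883 tooth 9.27 Mz 0.11 F [-7.3 -2.1 11. ]
   shift px 2.927 mm 5.83 31
```

```bash
python3 - <<'E'
from h import *
f0=cv2.imread("pics/top0.png")[:,:,::-1]; n1=cv2.imread("pics/now.png")[:,:,::-1]
f=np.mean([manip.get_image("top")["frame"].astype(float) for _ in range(5)],0); np.save("n2.npy",f)
for im in(f0,n1,f):
    g=im.astype(float).mean(2).round().astype(int)
    for v in (249,251,260,263,266,269): print(v,g[v,308:328])
    print()
E
```

```text
249 [132 133 132 133 134 134 133 133 135 195 208 207 104 132 132 131 131 131
 130 131]
251 [ 90 103 134 132 130 134 137 110 135 164 209 209 138  81  92 133 133 131
 131 132]
260 [ 78  78 123 124 125  80 128 127  82 136 198 209 204  92  82 133 133 134
 133 133]
263 [ 80  79  81 134 133 133 133 133 133 134 170 209 206 135  81  83 135 135
 134 132]
266 [ 77  80  81 133 133 133 132 133 132 133 137 209 206 181  80  82 134 136
 135 135]
269 [ 74  81  81 133 134 134 133 135 134 134 114 206 206 192  67  76 124 114
 114 112]

249 [138 138 138 139 139 139 139 141 207 216 215 102  94 138 138 137 137 137
 137 136]
251 [ 95 109 140 140 135 140 144 114 178 217 216 135  83  95 139 138 137 137
 137 137]
260 [ 80  82 129 129 130  84 133 133  86 211 216 211  78 128 127 128 127 125
 120 122]
263 [ 82  83  84 139 139 139 138 139 140 185 217 214 129 128 124 124 125 127
 126 124]
266 [ 80  83  85 139 140 138 138 139 139 151 219 214 183 127 130 130 129 128
 128 126]
269 [ 77  84  85 139 139 139 140 139 139 112 216 215 203 109 130 129 133 133
 133 131]

249 [138 136 138 139 139 119 213 216 204  85 137 136 137 137 137 137 137 137
 137 136]
251 [ 95 108 140 140 135 117 213 216 211  83  80 138 139 139 138 138 138 136
 137 137]
260 [ 80  82 129 130 131  84 130 216 216 195 124 128 127 127 125 124 122 120
 120 121]
263 [ 83  84  84 140 139 139 118 212 216 204  72 126 125 125 125 126 127 124
 125 126]
266 [ 80  84  85 138 139 138 139 206 217 212  95 126 128 128 128 128 126 124
 124 125]
269 [ 77  84  85 139 139 139 140 162 218 215 136 129 130 130 133 132 133 131
 129 126]
```

```bash
cat > e.py <<'E'
from h import *
import runpy; runpy.run_path("m.py")
f=np.mean([manip.get_image("top")["frame"].astype(float) for _ in range(4)],0)
f0=cv2.imread("pics/top0.png")[:,:,::-1].astype(float)
def edges(f):
    g=f.mean(2); o=[]
    for v in range(258,272):
        fg=np.sort(g[v,308:324])[-2]; bg=np.median(g[v,311:314]); k=308+int(np.argmax(g[v,308:324]>.93*fg))
        o.append(k-np.clip((g[v,k-1]-bg)/(fg-bg),0,1))
    return np.array(o)
def sh(f): d=edges(f0)-edges(f); return np.median(d).round(2),d.mean().round(2),(d.std()/len(d)**.5).round(2)
for n,F in dict(n1=cv2.imread("pics/now.png")[:,:,::-1].astype(float),n2=np.load("n2.npy"),cur=f).items(): s=sh(F); print(n,s,"mm",(s[1]*1.99).round(2))
E
python3 -m pendant '[{"dx":0,"dy":0,"dz":0,"rx":0,"ry":0,"rz":-2,"hand":0.0},{"dx":0,"dy":0,"dz":0,"rx":0,"ry":0,"rz":-2,"hand":0.0},{"dx":0,"dy":0,"dz":0,"rx":0,"ry":0,"rz":0,"hand":0.0},{"dx":0,"dy":0,"dz":0,"rx":0,"ry":0,"rz":0,"hand":0.0}]' >/dev/null; python3 m.py
python3 -m pendant '[{"dx":0,"dy":0,"dz":0,"rx":0,"ry":0,"rz":-1,"hand":0.0},{"dx":0,"dy":0,"dz":0,"rx":0,"ry":0,"rz":0,"hand":0.0},{"dx":0,"dy":0,"dz":0,"rx":0,"ry":0,"rz":0,"hand":0.0}]' >/dev/null; python3 m.py
python3 -m pendant '[{"dx":0,"dy":0,"dz":0,"rx":0,"ry":0,"rz":-1,"hand":0.0},{"dx":0,"dy":0,"dz":0,"rx":0,"ry":0,"rz":0,"hand":0.0},{"dx":0,"dy":0,"dz":0,"rx":0,"ry":0,"rz":0,"hand":0.0}]' >/dev/null; python3 m.py
python3 -m pendant '[{"dx":0,"dy":0,"dz":0,"rx":0,"ry":0,"rz":-1,"hand":0.0},{"dx":0,"dy":0,"dz":0,"rx":0,"ry":0,"rz":0,"hand":0.0},{"dx":0,"dy":0,"dz":0,"rx":0,"ry":0,"rz":0,"hand":0.0}]' >/dev/null; python3 e.py
```

```text
24.17 wheel 3.813 tooth 9.1 Mz 0.138 F [-6.4 -3.  10.4]
24.42 wheel 3.795 tooth 9.06 Mz 0.156 F [-6.9 -3.7  9.8]
24.67 wheel 3.778 tooth 9.02 Mz 0.214 F [-7.6 -3.1 10.4]
24.92 wheel 3.76 tooth 8.98 Mz 0.165 F [-7.  -2.9  8.9]
n1 (np.float64(1.01), np.float64(1.04), np.float64(0.05)) mm 2.07
n2 (np.float64(3.42), np.float64(3.44), np.float64(0.1)) mm 6.85
cur (np.float64(2.91), np.float64(2.75), np.float64(0.08)) mm 5.47
```

```bash

python3 -m pendant '[{"dx":0,"dy":0,"dz":0,"rx":0,"ry":0,"rz":-1,"hand":0.0},{"dx":0,"dy":0,"dz":0,"rx":0,"ry":0,"rz":0,"hand":0.0},{"dx":0,"dy":0,"dz":0,"rx":0,"ry":0,"rz":0,"hand":0.0}]' >/dev/null; python3 m.py
python3 -m pendant '[{"dx":0,"dy":0,"dz":0,"rx":0,"ry":0,"rz":-1,"hand":0.0},{"dx":0,"dy":0,"dz":0,"rx":0,"ry":0,"rz":0,"hand":0.0},{"dx":0,"dy":0,"dz":0,"rx":0,"ry":0,"rz":0,"hand":0.0}]' >/dev/null; python3 e.py
```

```text
25.37 wheel 3.744 tooth 8.94 Mz -0.149 F [-7.6 -3.   9.2]
25.62 wheel 3.727 tooth 8.9 Mz -0.322 F [-7.2 -2.5 10.6]
n1 (np.float64(1.01), np.float64(1.04), np.float64(0.05)) mm 2.07
n2 (np.float64(3.42), np.float64(3.44), np.float64(0.1)) mm 6.85
cur (np.float64(2.64), np.float64(2.6), np.float64(0.1)) mm 5.17
```

The pawl takes the load at about 3.75 rad, which is tooth 9. The anvil has moved about 5.2–5.4 mm, more than one tooth (4.8 mm). That puts the contact before tooth 8, so tooth 9 is the second one. I'll relieve the torque and release.

```bash

python3 -m pendant '[{"dx":0,"dy":0,"dz":0,"rx":0,"ry":0,"rz":1.2,"hand":0.0},{"dx":0,"dy":0,"dz":0,"rx":0,"ry":0,"rz":0,"hand":0.0},{"dx":0,"dy":0,"dz":0,"rx":0,"ry":0,"rz":0,"hand":0.0}]' >/dev/null; python3 m.py
python3 -m pendant '[{"dx":0,"dy":0,"dz":0,"rx":0,"ry":0,"rz":0,"hand":0.05},{"dx":0,"dy":0,"dz":0,"rx":0,"ry":0,"rz":0,"hand":0.05},{"dx":0,"dy":0,"dz":0,"rx":0,"ry":0,"rz":0,"hand":0.05},{"dx":0,"dy":0,"dz":0,"rx":0,"ry":0,"rz":0,"hand":0.05},{"dx":0,"dy":0,"dz":-0.02,"rx":0,"ry":0,"rz":0,"hand":0.05},{"dx":0,"dy":0,"dz":-0.03,"rx":0,"ry":0,"rz":0,"hand":0.05},{"dx":0,"dy":0,"dz":-0.03,"rx":0,"ry":0,"rz":0,"hand":0.05},{"dx":0,"dy":0,"dz":-0.03,"rx":0,"ry":0,"rz":0,"hand":0.05},{"dx":0,"dy":0,"dz":-0.03,"rx":0,"ry":0,"rz":0,"hand":0.05}]' >/dev/null
python3 -m pendant '[{"dx":0,"dy":-0.03,"dz":0,"rx":0,"ry":0,"rz":0,"hand":0.05},{"dx":0,"dy":-0.03,"dz":0,"rx":0,"ry":0,"rz":0,"hand":0.05},{"dx":0,"dy":-0.03,"dz":0,"rx":0,"ry":0,"rz":0,"hand":0.05},{"dx":0,"dy":-0.03,"dz":0,"rx":0,"ry":0,"rz":0,"hand":0.05},{"dx":0,"dy":-0.03,"dz":0,"rx":0,"ry":0,"rz":0,"hand":0.05},{"dx":0,"dy":-0.03,"dz":0,"rx":0,"ry":0,"rz":0,"hand":0.05},{"dx":0,"dy":0,"dz":0,"rx":0,"ry":0,"rz":0,"hand":0.05},{"dx":0,"dy":0,"dz":0,"rx":0,"ry":0,"rz":0,"hand":0.05},{"dx":0,"dy":0,"dz":0,"rx":0,"ry":0,"rz":0,"hand":0.05}]'
python3 e.py; python3 - <<'E'
from h import *
t=manip.get_image("top"); s=manip.get_image("side")
try:
    c=blob(t,(3,150,110),(16,255,255),(412,238,450,266)); print("knob",rect(cast(t,c,.09)))
except Exception as e: print(e)
o=np.zeros((600,800,3),np.uint8);o[:320]=cv2.resize(t['frame'][220:300,280:480],None,fx=4,fy=4,interpolation=2)
o[320:600,:420]=cv2.resize(s['frame'],(420,280)); cv2.imwrite("pics/p7.png",o[:,:,::-1])
E
```

```text
26.07 wheel 3.747 tooth 8.95 Mz -0.114 F [-6.6 -3.7 11. ]
clock: 27.57
position: [0.4156, -0.0174, 0.1968]
ee_rot: [0.001, 0.86, 0.51, 0.001]
contact_force: [-0.2, 0.1, -0.1]
width: 0.0498
gripper_force: 0.0
27.57 wheel 3.747 tooth 8.95 Mz 0.022 F [-0.2  0.1 -0.1]
n1 (np.float64(1.01), np.float64(1.04), np.float64(0.05)) mm 2.07
n2 (np.float64(3.42), np.float64(3.44), np.float64(0.1)) mm 6.85
cur (np.float64(2.79), np.float64(2.68), np.float64(0.09)) mm 5.33
knob (array([ 571.5, -100.8]), array([51.2, 15.9]), np.float32(62.8))
```

View pics/p7.png

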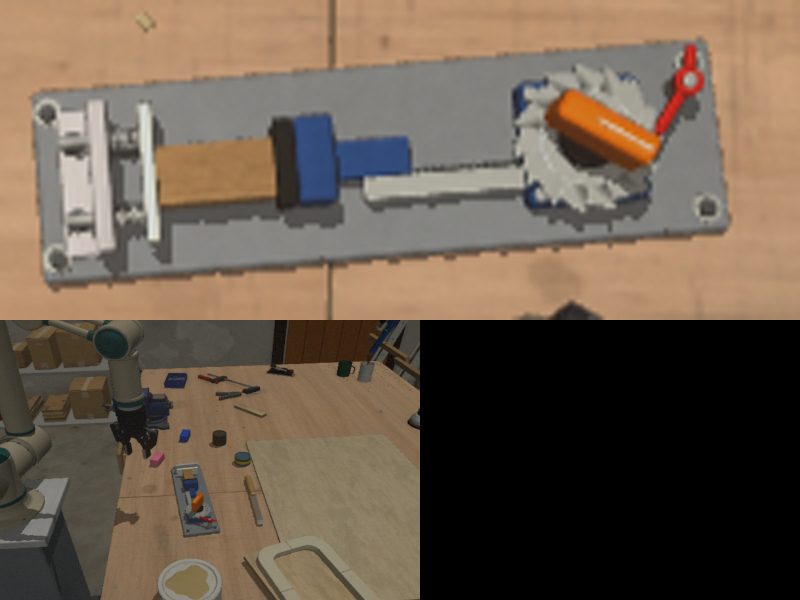

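The offcut is clamped at (215,172) with the anvil held 5.3 mm in. The pawl is seated, the arm is clear, and the bystanders haven't moved. Handing in.

```bash
python3 -c "
from rig import manip
print(manip.sign_off())"
```

```text
the job is handed in; nothing more can be done
None
```

The pine offcut is clamped in the bay with the pawl holding on tooth 9, the second catch after the offcut began to press on the anvil, and the job is handed in. I put that contact only about 0.5 mm of jaw travel before tooth 8, going mainly by how far the anvil moved in the images, since the wrist torque was too noisy to show it clearly.

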